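# Set and clamp the carton stop at the pink mark

## Task

On the carton stop, take the blue grip and pull the spring-loaded leg out until its red pointer is level with the pink mark; keep holding it exactly there, and with the same hand slide the grip along its cross bar so that your fingers push the orange cam lever fully closed. Do not start closing the lever before the leg is at the mark, and do not knock the carton, tape dispenser or basket about. Finish still holding the grip, with the leg at the mark and the lever closed: do not let go, the spring would pull the leg back.

Things in the scene. Friction and masses are not known exactly. Their poses are not given: they have to be found in the camera images.
- base: Carton stop screwed to the bench: grey plate 8 mm thick, spanning x -170..70, y -120..230 mm of its frame. Origin on the bench top under the leg's line; z up, +x roughly away from the robot (yaw within 0.3). Base directions are meant below. Black collar: x -45..22, y -10..85, top z 64 mm. Aluminium scale rail: x 34..56, y 70..210, top z 40 mm.
- leg (a joint): Leg slide in m: 0 = pulled in (start), grows to 0.095 as the leg comes out along base +y. A spring pulls it in with 4 to 6 N all the time, even with the lever closed. The leg is a 20 mm square tube, centre at z 47 mm, ending in a black head; from the head a 10 mm steel cross bar runs towards base -x to x = -0.172, at base y = 0.100 + leg, z 47 mm.
- pointer (a point): Tip of the leg's thin red pointer, over the scale rail, 47 mm above the bench, at base x = 0.037, y = 0.100 + leg. It has the same base y as the cross bar and as the grip's centre.
- grip: Blue block riding on the cross bar: 26 mm (base x) by 24 mm (base y), 30 mm high; origin at its centre, z 47 mm. Axes as the base. It takes the leg with it along base y; by itself it slides lightly (0.5 N) along the bar, base x -0.145 (outer end; starts within 10 mm of it) to -0.035. Pinch it across base y, tool down, TCP at its centre height; the fingers then stand past the lever's height.
- lever (a joint): Cam lever angle in rad about the vertical: 0 = fully closed (its stop; lies parallel to base y, along the leg). Starts open at 0.34 to 0.42, tip swung out towards base -x. Stays where left; needs about 0.25 N m, that is 2 to 5 N of push towards base +x. Closed means below 0.06.
- lever_pivot (a point): Lever's vertical pivot axis, on the collar at base x = -0.030, y = 0.070, z = 0.074.
- lever_tip (a point): Free end of the orange lever, 180 mm from the pivot. Straight bar 12 mm thick, z 65 to 83 mm. It passes over the bar and the grip without touching, so only the fingers move it. It starts between grip and leg: sliding the held grip to base +x brings the fingers' sides against it. Closed, its near face is at base x = -0.036: 22 mm wide fingers end with the grip at about x = -0.047.
- mark_pink: Pink clip on the scale rail, the length mark to use: 20 mm along base x, 6 mm along base y, 10 mm high; origin in its underside, midway along base y, 40 mm above the bench, axes as the base. It cannot move. The pointer must come level with it in base y (within 6 mm).
- mark_green: Green clip, same shape as the pink one, for another carton size: not used.
- mark_blue: Blue clip, same shape, for another carton size: not used.
- carton: Bystander: loose flat-lying pink carton 90 x 170 x 60 mm, beyond the stop; origin centre of underside.
- dispenser: Bystander: loose blue tape dispenser 70 x 170 mm, 102 mm high, on the base's -y side; origin centre of underside.
- basket: Bystander: loose dark open tray 140 x 110 x 40 mm, on the base's +y side; origin centre of underside.

How it is judged:
By the outcome, as a careful person would: the job done as asked, in the order asked, and still so for the second after the job is handed in, while the arm keeps its last pose, push and grip.
It also fails if it takes over 43 s, if anything falls off the work surface, if the arm or the gripper's body presses on something with over 40 N, if the wrist force passes 120 N, or if a joint passes its speed limit or range.

## Robot

A 6-joint arm with a two-finger parallel gripper is mounted at the origin on the work surface. World frame = base frame: x ahead of the robot, y to its left, z up, the work surface at z = 0. Lengths are in m, angles in rad, forces in N, time in s.
With the tool pointing down it reaches from about 0.25 to 0.725 m from the base axis. Payload 4 kg.
Tool frame: the origin (TCP) lies between the finger pads, 19 mm behind the fingertips; this is the grasp point; z points along the fingers, y is the line along which they close (so a half turn about z gives the same grasp; the last joint's range is limited). The gripper opens to 85 mm and grips with 20 to 120 N. Pads are 22 mm wide; open, the fingers measure 114 mm over their backs; the gripper's body (76 mm by 85 mm) begins 54 mm behind the grasp point. The pads swing forward as they close: fully open they stand 13 mm farther back than shut.
Start: joints at [1.289, 0.241, 0.005, 1.335, 0, 1.571], TCP at [0.139, 0.48, 0.25] pointing down, gripper open.
Joint ranges: [-2.72, 2.72], [-1.05, 1.87], [-1.09, 1.28], [-1.99, 2.15], [-1.42, 1.44], [-3.14, 3.14]. Speed limits (rad/s): [2.79, 2.79, 3.14, 3.14, 3.14, 3.14].

## Interface

Orientations are given as a unit quaternion [x, y, z, w].
In Python, from workcell import telemetry, vision, workorder gives the robot as it stands.
- The arm moves only by the shell command python3 -m inch 'ROWS'. ROWS is JSON, a list of rows, each a list of 3 entries, a list of its own where there are three numbers: the turn, a rotation vector about the tool's x, y, z scaled (see below), then the shift along the tool's x, y, z scaled (see below), then the closure, from -1 (fully open) to 1 (shut). A call has 1 to 10 rows; each row shifts and turns the commanded pose from where the row before left it, along the tool's axes as they then stand; what a row does not reach is not made up. The controller multiplies each number of a shift by 0.3 m and each number of a turn by 360 degrees. A row lasts 1/12 s, in which the tool goes at most 41.7 mm and 7.16 degrees, less where a joint would pass 70% of its speed; a pose out of reach is approached as far as the arm can. A call with a number of a shift or a turn outside -1 to 1 is refused whole. A call with a gripper value outside its range is refused whole. The fingers move at their own pace and stop on an object; the grip force is fixed at half the most. Time passes only in rows, so rows that do not move let the fingers close. It gives the time, the measured TCP pose, the force, the opening and the grip force at its end, in the units of the state.
- telemetry.get_obs(): the state, without advancing time (a new reading comes with each control period).
- vision.camera(name): name is "scene" or "top" or "wrist"; returns a dict with "img" (400x640x3 uint8, red, green, blue), "fov_y" (degrees; the focal length in pixels is half the picture's height over the tangent of half this angle, whatever the lens; pixels are square), "cx", "cy" (the principal point, pixels), "D" ([k1, k2, p1, p2, k3] as OpenCV has them; the pictures are not rectified), "pose" (4x4, takes a point from camera to world coordinates). Camera axes: x right, y up, looking along -z (the intrinsics and any distortion apply to the point x, -y, -z); pixel columns grow to the right and rows downward; lengths in m; the calibration is good to about 2 mm. A picture is of the moment at which its call begins. There is no depth.
- workorder.job_done(): hands the job in; it is judged then, once.
The state is a dict: "clock": time; "joint_pos": joint angles; "joint_vel": joint speeds; "tau": joint torques, N m; "eef_pos": TCP position; "tool_rot": TCP orientation; "ft_force": force on the tool from outside, world axes, zero at the start; "ft_torque": the same for the moment, N m; "grip_width": finger opening in m; "grasp_force": force on a finger pad.
Only numpy, scipy, OpenCV 4.12 (cv2) and the standard library are available. Lean on these libraries where they do the work, as an engineer would, in place of code of your own. Each camera call takes 0.05 s, during which the arm holds its last target. There are 200 camera calls.

## Working session

There is one attempt and no reset: what is moved stays moved. The work goes in short steps, Python scripts to look and compute and a shell command to move; the robot and the scene stay as the last step left them, time stands still between calls to the robot, and variables do not carry over. Pictures are saved under pics/ and viewed, at most 10 in all, crops included, and the job is handed in when it is done.

```bash
mkdir -p pics; ls
cat > h.py <<'E'
import numpy as np, cv2
from workcell import telemetry, vision, workorder
def cam(n,save=None):
    c=vision.camera(n)
    if save: cv2.imwrite('pics/'+save,c['img'][...,::-1])
    return c
def K(c):
    f=c['img'].shape[0]/2/np.tan(np.radians(c['fov_y'])/2)
    return np.array([[f,0,c['cx']],[0,f,c['cy']],[0,0,1]])
def ray(c,px):
    p=cv2.undistortPoints(np.array([[px]],float),K(c),np.array(c['D'],float))[0,0]
    P=np.array(c['pose']); d=P[:3,:3]@np.array([p[0],-p[1],-1]); return P[:3,3],d/np.linalg.norm(d)
def onz(c,px,z):
    o,d=ray(c,px); return o+d*(z-o[2])/d[2]
def tri(rs):
    A=0;b=0
    for o,d in rs:
        M=np.eye(3)-np.outer(d,d);A=A+M;b=b+M@o
    x=np.linalg.solve(A,b); return x,[np.linalg.norm((np.eye(3)-np.outer(d,d))@(x-o)) for o,d in rs]
E
python3 - <<'E'
from h import *
for n in ('scene','top','wrist'):
    c=cam(n,n+'0.png'); print(n,c['fov_y'],c['cx'],c['cy'],c['D'],np.round(c['pose'],3).tolist())
o=telemetry.get_obs(); print(o)
a=[cv2.imread(f'pics/{n}0.png') for n in ('scene','top')]
E
```

```text
pics
scene 51.243904704126095 319.469656097174 195.63510300482008 [-0.0444572  0.         0.         0.         0.       ] [[0.451, -0.768, 0.454, 1.047], [0.892, 0.396, -0.217, -0.194], [-0.013, 0.503, 0.864, 0.858], [0.0, 0.0, 0.0, 1.0]]
top 50.9384695606911 328.4672307915166 195.79287053673238 [-0.02644686  0.          0.          0.          0.        ] [[-0.012, 0.99, -0.141, 0.474], [-0.999, -0.017, -0.035, -0.021], [-0.037, 0.141, 0.989, 1.046], [0.0, 0.0, 0.0, 1.0]]
wrist 60.91197518155914 318.34844567570195 201.72934086021885 [-0.03962643  0.          0.          0.          0.        ] [[0.279, -0.919, -0.278, 0.068], [0.96, 0.267, 0.083, 0.5], [-0.002, -0.29, 0.957, 0.372], [0.0, 0.0, 0.0, 1.0]]
{'clock': 0.15, 'joint_pos': array([1.28900989e+00, 2.41268706e-01, 4.03571448e-03, 1.33521764e+00,
       2.31452692e-05, 1.57078802e+00]), 'joint_vel': array([-0.00018049, -0.0016872 ,  0.00396121, -0.00114454, -0.00020639,
       -0.00101911]), 'tau': array([ 3.75608852e-04, -3.72634649e+01,  2.52638698e+01,  1.23516424e-02,
        4.80503701e-06,  9.15790366e-06]), 'eef_pos': array([0.13890325, 0.47984512, 0.24930385]), 'tool_rot': array([ 1.40423388e-01,  9.90091202e-01, -8.17330377e-04, -1.27616316e-04]), 'ft_force': array([ 0.29664823, -1.01248112,  0.67642895]), 'ft_torque': array([ 0.01769007, -0.02602972,  0.0328071 ]), 'grasp_force': 0.0, 'grip_width': 0.08557461077958554}
```

View pics/scene0.png

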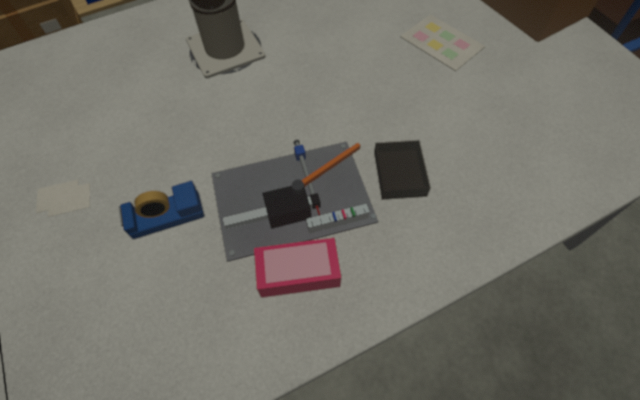

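View pics/top0.png

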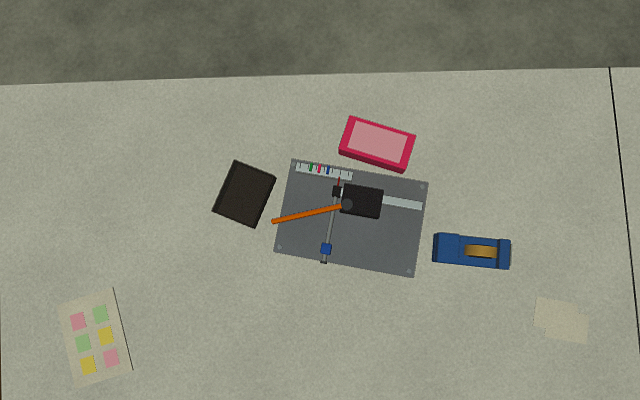

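The scene view shows the grip at (300,152), lever tip at (357,147) and clips around (335-355,214). In the top view the grip is at (326,249), the lever tip at (274,222), and the clips run green, pink, blue at about (311/319/328,169).

Run:
```python
from h import *
C={n:cam(n) for n in('scene','top')}
roi={'scene':(210,140,380,260),'top':(270,155,430,280)}
def blobs(n,lo,hi,r,amin=4):
    im=C[n]['img'];h=cv2.cvtColor(im,cv2.COLOR_RGB2HSV)
    m=cv2.inRange(h,lo,hi);k=np.zeros_like(m);k[r[1]:r[3],r[0]:r[2]]=255;m&=k
    N,l,s,ce=cv2.connectedComponentsWithStats(m)
    return [(s[i,4],ce[i].round(1).tolist(),s[i,:4].tolist()) for i in range(1,N) if s[i,4]>=amin],m
for n in C:
    for nm,lo,hi in (('blue',(105,120,60),(125,255,255)),('orange',(5,150,80),(20,255,255)),('green',(50,80,50),(90,255,255)),('pink',(160,80,80),(179,255,255)),('red',(0,120,60),(4,255,255))):
        print(n,nm,blobs(n,lo,hi,roi[n])[0])
    b=cv2.resize(C[n]['img'][roi[n][1]:roi[n][3],roi[n][0]:roi[n][2]],None,fx=5 if n=='scene' else 5,fy=5,interpolation=cv2.INTER_CUBIC)
    if n=='top': cv2.imwrite('pics/topcrop.png',cv2.resize(b,(768,600))[...,::-1])
    # plate: fit quad
    im=C[n]['img'];g=cv2.cvtColor(im,cv2.COLOR_RGB2GRAY)
    x0,y0,x1,y1=[v+d for v,d in zip(roi[n],(-3,-5,3,5))]
    m=np.zeros_like(g);m[y0:y1,x0:x1]=((g[y0:y1,x0:x1]>60)&(g[y0:y1,x0:x1]<115))*255
    m=cv2.morphologyEx(m,cv2.MORPH_CLOSE,np.ones((5,5)));m=cv2.morphologyEx(m,cv2.MORPH_OPEN,np.ones((7,7)))
    c=max(cv2.findContours(m,0,2)[0],key=cv2.contourArea);hull=cv2.convexHull(c)
    q=cv2.approxPolyN(hull,4)[0] if hasattr(cv2,'approxPolyN') else cv2.boxPoints(cv2.minAreaRect(c))
    print(n,'plate',q.tolist(),[onz(C[n],p,.008).round(4).tolist() for p in q.astype(float)])
```

```text
scene blue [(np.int32(70), [298.9, 150.0], [295, 146, 9, 10]), (np.int32(8), [333.9, 215.9], [333, 213, 3, 7])]
scene orange [(np.int32(333), [329.6, 164.1], [303, 144, 56, 40])]
scene green [(np.int32(18), [352.6, 211.6], [351, 208, 4, 8])]
scene pink [(np.int32(26), [343.6, 213.7], [342, 209, 5, 10]), (np.int32(642), [299.3, 247.5], [254, 238, 84, 22])]
scene red [(np.int32(6), [316.7, 207.2], [316, 206, 2, 4])]
scene plate [[389, 264], [226, 264], [210, 173], [350, 119]] [[0.8208, 0.0751, 0.008], [0.6604, -0.2385, 0.008], [0.4199, -0.1909, 0.008], [0.4282, 0.1963, 0.008]]
top blue [(np.int32(22), [327.5, 169.5], [326, 166, 4, 8]), (np.int32(107), [325.5, 248.4], [320, 243, 12, 12])]
top orange [(np.int32(380), [306.2, 213.4], [271, 203, 71, 21])]
top green [(np.int32(24), [310.6, 166.3], [309, 162, 4, 9])]
top pink [(np.int32(573), [383.5, 161.7], [343, 155, 67, 19]), (np.int32(26), [318.8, 167.8], [317, 164, 5, 9])]
top red [(np.int32(16), [338.1, 181.2], [337, 177, 3, 9])]
top plate [[424, 210], [414, 278], [263, 251], [295, 147]] [[0.5826, -0.2196, 0.008], [0.4177, -0.1886, 0.008], [0.487, 0.1795, 0.008], [0.7492, 0.1, 0.008]]
```

View pics/topcrop.png

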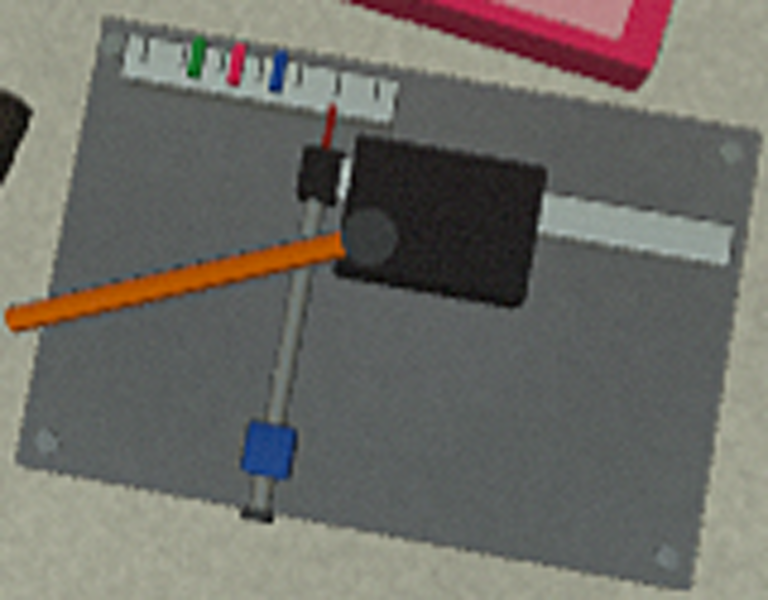

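The crop shows the plate corners at crop (105,17), (762,132), (692,588), (17,463). The grip is at (269,450), the pink clip at (237,63) between green (197,57) and blue (279,70), and the red pointer tip at (332,105). The lever is open.

Run:
```python
from h import *
T=cam('top');S=cam('scene')
f=lambda u,v:(270+u/4.8-.4,155+v/4.8-.4)
q=[onz(T,f(*p),.008)[:2] for p in((105,17),(762,132),(692,588),(17,463))]
m=np.array([(70,230),(70,-120),(-170,-120),(-170,230)])/1000
q=np.array(q);a=q-q.mean(0);b=m-m.mean(0)
yaw=np.arctan2((b[:,0]*a[:,1]-b[:,1]*a[:,0]).sum(),(a*b).sum())
R=lambda y:np.array([[np.cos(y),-np.sin(y)],[np.sin(y),np.cos(y)]])
t=q.mean(0)-R(yaw)@m.mean(0)
print('base',t.round(4),'yaw',yaw.round(4),'res',(q-(m@R(yaw).T+t)).round(4).tolist())
tb=lambda p:(R(yaw).T@(np.array(p)[:2]-t)).round(4)
for n,s,p in(('grip',(298.9,150),(325.5,248.4)),('pink',(343.6,213.7),(318.8,167.8)),('green',(352.6,211.6),(310.6,166.3)),('blue',(333.9,215.9),(327.5,169.5))):
    x,e=tri([ray(S,s),ray(T,p)]);print(n,x.round(4),np.round(e,4),'base',tb(x),'top-only',tb(onz(T,p,.062 if n=='grip' else .05)))
print('ptr',tb(onz(T,f(332,105),.047)),'tip',tb(onz(T,f(8,320),.083)),'piv',tb(onz(T,f(368,236),.083)))
o=telemetry.get_obs();print(o['clock'],o['eef_pos'])
```

```text
base [ 0.6082 -0.1032] yaw -0.1935 res [[-0.0009, -0.0001], [-0.0016, 0.0009], [0.0015, 0.0001], [0.0009, -0.001]]
grip [0.4904 0.0216 0.0547] [0.0013 0.0013] base [-0.1396  0.0998] top-only [-0.1396  0.1007]
pink [0.6856 0.0367 0.0456] [0.0008 0.0008] base [0.049  0.1521] top-only [0.0483 0.1525]
green [0.6898 0.0568 0.0452] [0.0007 0.0007] base [0.0493 0.1727] top-only [0.0485 0.1728]
blue [0.6808 0.0153 0.0459] [0.0011 0.0011] base [0.0485 0.1302] top-only [0.0478 0.131 ]
ptr [0.0362 0.1012] tip [-0.1012  0.2345] piv [-0.0305  0.0711]
0.35 [0.13901256 0.48015026 0.24979425]
```

```bash
cat >> h.py <<'E'
t0=np.array([.6082,-.1032]);YAW=-.1935
from scipy.spatial.transform import Rotation as Ro
def W(x,y,z): c,s=np.cos(YAW),np.sin(YAW); return np.array([t0[0]+c*x-s*y,t0[1]+s*x+c*y,z])
def B(p): c,s=np.cos(YAW),np.sin(YAW); d=np.array(p)[:2]-t0; return np.array([c*d[0]+s*d[1],-s*d[0]+c*d[1],p[2]])
def st():
    o=telemetry.get_obs();R=Ro.from_quat(o['tool_rot']);a=R.as_matrix()
    Rb=Ro.from_euler('z',-YAW).as_matrix()
    print('t',round(o['clock'],2),'base',B(o['eef_pos']).round(4),'F_base',(Rb@o['ft_force']).round(1),'w',round(o['grip_width'],4),'gf',round(o['grasp_force'],1),'turn err deg',np.degrees((R.inv()*Ro.from_matrix(Ro.from_euler('z',YAW).as_matrix()@np.diag([-1,1,-1.]))).as_rotvec()).round(2))
    return o,a
def go(x,y,z):
    o,a=st();print('delta scaled',((a.T@(W(x,y,z)-o['eef_pos']))/.3).round(4))
E
python3 -m inch '[[[0,0,-0.0138],[0,0,0],-1],[[0,0,0],[-0.09,-0.08,0],-1],[[0,0,0],[-0.09,-0.08,0],-1],[[0,0,0],[-0.09,-0.08,0],-1],[[0,0,0],[-0.09,-0.08,0],-1],[[0,0,0],[-0.09,-0.08,0],-1],[[0,0,0],[-0.09,-0.08,0],-1],[[0,0,0],[-0.09,-0.08,0],-1],[[0,0,0],[-0.09,-0.08,0],-1]]'
python3 -m inch '[[[0,0,0],[-0.09,-0.08,0],-1],[[0,0,0],[-0.09,-0.08,0],-1],[[0,0,0],[-0.09,-0.08,0],-1],[[0,0,0],[-0.09,-0.08,0],-1],[[0,0,0],[-0.09,-0.08,0],-1],[[0,0,0],[-0.09,-0.08,0],-1],[[0,0,0],[-0.09,-0.08,0],-1],[[0,0,0],[-0.09,-0.08,0],-1],[[0,0,0],[0,0,0],-1],[[0,0,0],[0,0,0],-1]]'
python3 - <<'E'
from h import *
go(-.1396,.1003,.047); c=cam('wrist','w1.png');print(np.round(c['pose'],3).tolist())
E
```

```text
clock: 1.1
eef_pos: [0.3144, 0.2486, 0.2502]
tool_rot: [0.097, 0.995, 0.0, 0.0]
ft_force: [0.2, 0.3, -0.5]
grip_width: 0.085
grasp_force: 0.0
clock: 1.93
eef_pos: [0.489, 0.0183, 0.2495]
tool_rot: [0.099, 0.995, 0.0, -0.0]
ft_force: [-0.6, 0.1, -0.1]
grip_width: 0.0856
grasp_force: 0.0
t 1.93 base [-0.1403  0.0963  0.2495] F_base [-0.6 -0.1 -0.1] w 0.0856 gf 0.0 turn err deg [ 0.   -0.05 -0.31]
delta scaled [-0.0029  0.0134  0.6751]
[[0.199, -0.938, -0.284, 0.416], [0.98, 0.19, 0.058, 0.032], [-0.0, -0.289, 0.957, 0.372], [0.0, 0.0, 0.0, 1.0]]
```

View pics/w1.png

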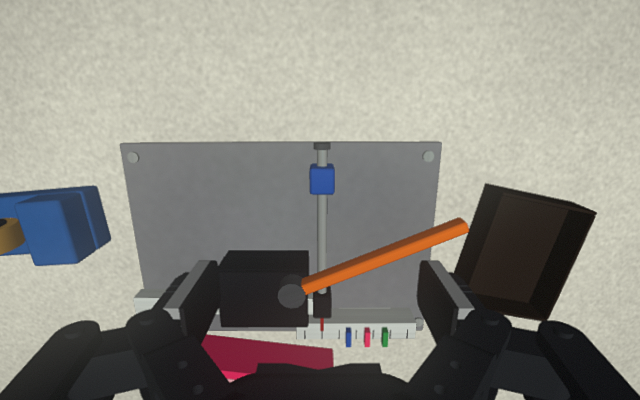

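The wrist view shows the grip at (322,180), pointer tip at about (322,328), clips blue (348), pink (367) and green (385) at row ~337, and the lever tip at (467,226). I'll refine the grip and mark positions from this view.

Run:
```python
from h import *
c=cam('wrist');T=cam('top');h=cv2.cvtColor(c['img'],cv2.COLOR_RGB2HSV)
def bl(lo,hi,r):
    m=cv2.inRange(h,lo,hi);k=np.zeros_like(m);k[r[1]:r[3],r[0]:r[2]]=255
    N,l,s,ce=cv2.connectedComponentsWithStats(m&k);i=1+s[1:,4].argmax();return ce[i],s[i]
for n,lo,hi,r,z,tp in(('grip',(105,120,60),(125,255,255),(290,155,350,205),.06,(325.5,248.4)),('pink',(160,80,80),(179,255,255),(355,322,378,350),.047,(318.8,167.8)),('ptr',(0,120,60),(6,255,255),(312,312,332,340),.047,(338.1,181.2))):
    p,s=bl(lo,hi,r);x,e=tri([ray(c,p),ray(T,tp)]);print(n,p.round(1),s,'plane',B(onz(c,p,z)).round(4),'tri',B(x).round(4),np.round(e,4))
```

```text
grip [320.6 180.8] [309 165  25  31 663] plane [-0.1415  0.0986  0.06  ] tri [-0.1397  0.0999  0.0535] [0.0013 0.0013]
pink [365.6 338.3] [363 329   6  19 106] plane [0.0468 0.1498 0.047 ] tri [0.0498 0.1518 0.0432] [0.0014 0.0014]
ptr [320.3 323.8] [319 318   4  13  43] plane [0.0267 0.0979 0.047 ] tri [0.0237 0.0992 0.0513] [0.0014 0.0014]
```

```bash
python3 -m inch '[[[0,0,-0.0009],[-0.001,0.012,0],-1],[[0,0,0],[0,0,0.09],-1],[[0,0,0],[0,0,0.09],-1],[[0,0,0],[0,0,0.09],-1],[[0,0,0],[0,0,0.09],-1],[[0,0,0],[0,0,0.09],-1],[[0,0,0],[0,0,0.09],-1],[[0,0,0],[0,0,0.09],-1],[[0,0,0],[0,0,0.045],-1],[[0,0,0],[0,0,0],-1]]'
python3 - <<'E'
from h import *
go(-.140,.0998,.047)
E
```

```text
clock: 2.92
eef_pos: [0.4861, 0.0245, 0.0446]
tool_rot: [0.093, 0.996, -0.0, -0.003]
ft_force: [-0.7, -0.5, 0.8]
grip_width: 0.0858
grasp_force: 0.0
t 2.92 base [-0.1444  0.1019  0.0446] F_base [-0.6 -0.7  0.8] w 0.0858 gf 0.0 turn err deg [-0.08 -0.38  0.38]
delta scaled [-0.0146 -0.007  -0.0082]
```

```bash
python3 -m inch '[[[0,0,0],[0,0,0],-1],[[0,0,0],[0,0,0],-1],[[0,0,0],[0,0,0],-1]]' >/dev/null
python3 - <<'E'
from h import *
go(-.140,.0998,.047)
E
```

```text
t 3.17 base [-0.1397  0.1021  0.0492] F_base [-0.8  0.8 -0.1] w 0.0852 gf 0.0 turn err deg [0.05 0.19 0.28]
delta scaled [ 0.0012 -0.0076  0.0072]
```

```bash
python3 -m inch '[[[0,0,0.0007],[0,-0.006,0.006],-1],[[0,0,0],[0,0,0],-1],[[0,0,0],[0,0,0],1],[[0,0,0],[0,0,0],1],[[0,0,0],[0,0,0],1],[[0,0,0],[0,0,0],1],[[0,0,0],[0,0,0],1],[[0,0,0],[0,0,0],1],[[0,0,0],[0,0,0],1],[[0,0,0],[0,0,0],1]]' >/dev/null
python3 -m inch '[[[0,0,0],[0,0,0],1],[[0,0,0],[0,0,0],1],[[0,0,0],[0,0,0],1],[[0,0,0],[0,0,0],1]]' >/dev/null
python3 - <<'E'
from h import *
go(-.140,.0998,.047);cam('wrist','w2.png')
E
```

```text
t 4.33 base [-0.1408  0.0995  0.0458] F_base [-0.1 -0.8  2.7] w 0.0235 gf 59.6 turn err deg [-0.    0.02 -0.02]
delta scaled [-0.0025  0.0011 -0.0039]
```

View pics/w2.png

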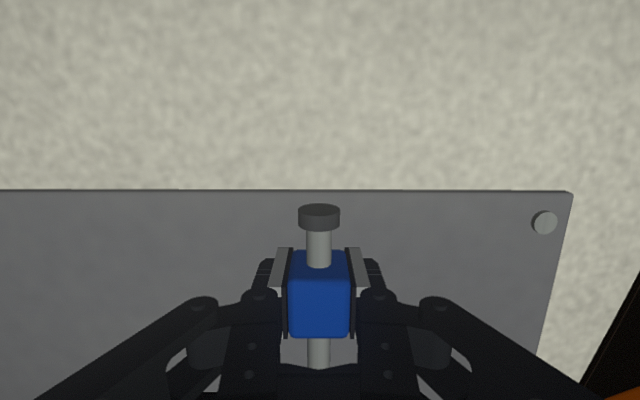

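Grip is held centrally between the pads (blue block at (320,293), opening 23.5 mm). Now I'll pull the leg 52 mm along tool +y.

```bash
python3 -m inch '[[[0,0,0],[0,0.02,0],1],[[0,0,0],[0,0.03,0],1],[[0,0,0],[0,0.03,0],1],[[0,0,0],[0,0.03,0],1],[[0,0,0],[0,0.03,0],1],[[0,0,0],[0,0.02,0],1],[[0,0,0],[0,0.0133,0],1],[[0,0,0],[0,0,0],1],[[0,0,0],[0,0,0],1],[[0,0,0],[0,0,0],1]]' >/dev/null
cat > m.py <<'E'
from h import *
import sys
go(-.140,.1518,.047)
T=cam('top');im=T['img'];h=cv2.cvtColor(im,cv2.COLOR_RGB2HSV)
def bl(lo,hi,r):
    m=cv2.inRange(h,lo,hi);k=np.zeros_like(m);k[r[1]:r[3],r[0]:r[2]]=255
    N,l,s,ce=cv2.connectedComponentsWithStats(m&k)
    if N<2: return None,None
    i=1+s[1:,4].argmax();return ce[i],s[i]
for n,lo,hi,r,z in(('pink',(160,80,80),(179,255,255),(312,158,326,175),.045),('ptr',(0,120,60),(6,255,255),(305,170,345,192),.047)):
    p,s=bl(lo,hi,r);print(n,p,s,None if p is None else B(onz(T,p,z)).round(4))
x0,y0=260,150
cv2.imwrite('pics/'+sys.argv[1],cv2.resize(im[y0:y0+110,x0:x0+110],None,fx=5,fy=5,interpolation=cv2.INTER_CUBIC)[...,::-1])
E
python3 m.py t2.png
```

```text
t 5.22 base [-0.1408  0.1511  0.0458] F_base [ 0.5 -3.8  4. ] w 0.0231 gf 59.9 turn err deg [-0.04  0.02 -0.04]
delta scaled [-0.0026  0.0025 -0.004 ]
pink [318.84615385 167.84615385] [317 164   5   9  26] [0.0492 0.1529 0.045 ]
ptr [317.2 177.6] [316 173   3  10  15] [0.0244 0.1522 0.047 ]
```

View pics/t2.png

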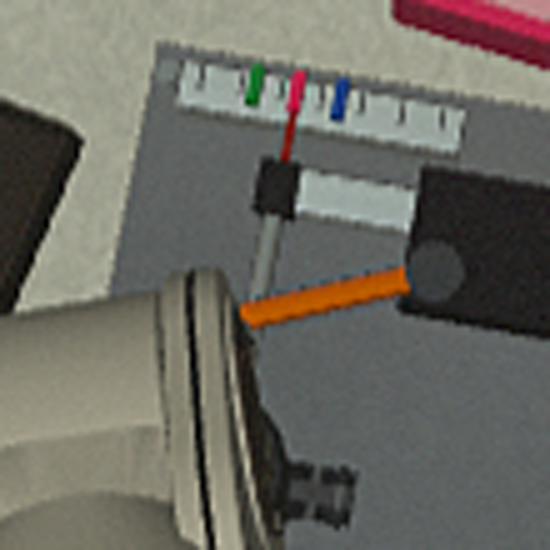

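The pointer (crop (292,115)) is in line with the pink clip (298,90) along base x, with a measured offset of 0.7 mm in base y. Next I'll slide toward base +x (tool -x).

```bash
python3 -m inch '[[[0,0,0],[0,0.002,0],1],[[0,0,0],[-0.02,0,0],1],[[0,0,0],[-0.02,0,0],1],[[0,0,0],[-0.02,0,0],1],[[0,0,0],[-0.02,0,0],1],[[0,0,0],[-0.02,0,0],1],[[0,0,0],[-0.02,0,0],1],[[0,0,0],[-0.02,0,0],1],[[0,0,0],[-0.02,0,0],1],[[0,0,0],[-0.02,0,0],1]]' >/dev/null
python3 -c "
from h import *
go(-.047,.1518,.047)"
python3 -m inch '[[[0,0,0],[-0.01,0,0],1],[[0,0,0],[-0.01,0,0],1],[[0,0,0],[-0.01,0,0],1],[[0,0,0],[-0.01,0,0],1],[[0,0,0],[-0.01,0,0],1],[[0,0,0],[-0.01,0,0],1],[[0,0,0],[-0.01,0,0],1],[[0,0,0],[0,0,0],1],[[0,0,0],[0,0,0],1]]' >/dev/null
python3 -c "
from h import *
go(-.047,.1518,.047)"
```

```text
t 6.1 base [-0.0875  0.1513  0.0458] F_base [-2.8 -5.   6.4] w 0.0232 gf 60.2 turn err deg [-0.04 -0.09 -0.04]
delta scaled [-0.1349  0.0016 -0.0041]
t 6.85 base [-0.0659  0.1514  0.0458] F_base [-0.6 -3.8  4.7] w 0.0234 gf 60.0 turn err deg [-0.03 -0.02 -0.06]
delta scaled [-0.0631  0.0013 -0.0039]
```

```bash
python3 -m inch '[[[0,0,0],[-0.01,0,0],1],[[0,0,0],[-0.01,0,0],1],[[0,0,0],[-0.01,0,0],1],[[0,0,0],[-0.01,0,0],1],[[0,0,0],[-0.01,0,0],1],[[0,0,0],[-0.005,0,0],1],[[0,0,0],[-0.003,0,0],1],[[0,0,0],[0,0,0],1],[[0,0,0],[0,0,0],1]]' >/dev/null
python3 m.py t3.png
python3 - <<'E'
from h import *
cam('scene','s3f.png')
im=cv2.imread('pics/s3f.png');cv2.imwrite('pics/s3.png',cv2.resize(im[120:260,230:400],None,fx=4,fy=4,interpolation=cv2.INTER_CUBIC))
E
```

```text
t 7.6 base [-0.0501  0.1515  0.0458] F_base [-5.  -5.   8.7] w 0.0235 gf 60.2 turn err deg [-0.02 -0.18 -0.06]
delta scaled [ 0.2997  0.0007 -0.003 ]
pink None None None
ptr None None None
```

View pics/t3.png

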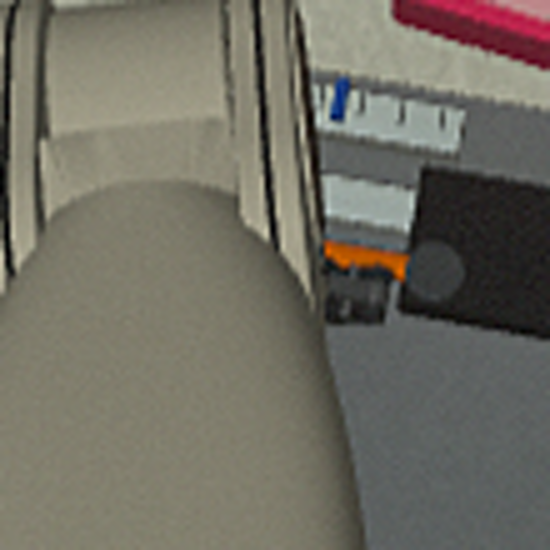

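View pics/s3.png

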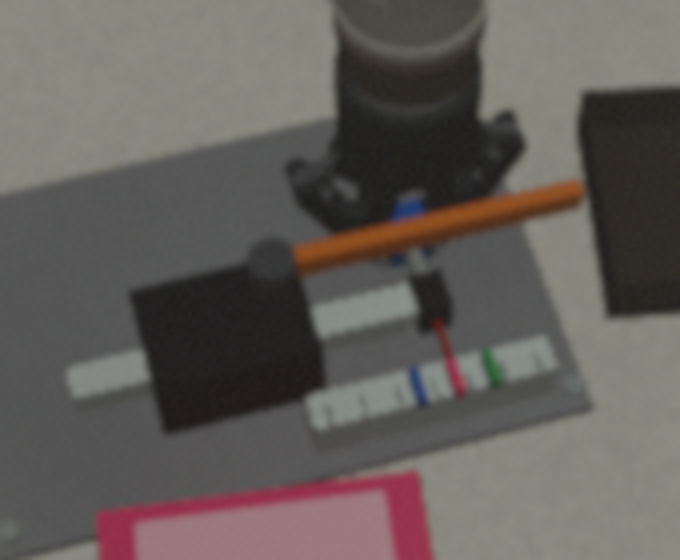

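The scene view shows the lever nearly parallel to the leg and the pointer touching the pink clip at crop (457,370). In the top view the arm hides the clips. I'll push the last few millimetres, watching for the stop.

```bash
python3 -m inch '[[[0,0,0],[-0.005,0,0],1],[[0,0,0],[-0.004,0,0],1],[[0,0,0],[0,0,0],1],[[0,0,0],[0,0,0],1]]' >/dev/null
python3 -c "
from h import *
go(-.047,.1518,.047)"
python3 -m inch '[[[0,0,0],[-0.004,0,0],1],[[0,0,0],[0,0,0],1],[[0,0,0],[0,0,0],1]]' >/dev/null
python3 - <<'E'
from h import *
go(-.047,.1518,.047)
S=cam('scene');h=cv2.cvtColor(S['img'],cv2.COLOR_RGB2HSV)
m=cv2.inRange(h,(5,150,60),(20,255,255));m[:140]=0;m[200:]=0;m[:,:295]=0;m[:,385:]=0
ys,xs=np.nonzero(m)
q=np.array([B(onz(S,p,.078)) for p in zip(xs.astype(float),ys.astype(float))])
b=np.round(q[:,1]/.012);c=np.array([q[b==k].mean(0) for k in np.unique(b) if (b==k).sum()>8])
f=np.polyfit(c[:,1],c[:,0],1);print('lever angle',-f[0].round(4),'x at pivot',np.polyval(f,.07).round(4),'n',len(c))
def bl(lo,hi,r):
    k=cv2.inRange(h,lo,hi);z=np.zeros_like(k);z[r[1]:r[3],r[0]:r[2]]=k[r[1]:r[3],r[0]:r[2]];y,x=np.nonzero(z);return x.mean(),y.mean(),len(x)
for n,lo,hi,r in(('pink',(160,80,80),(179,255,255),(335,205,352,222)),('ptr',(0,100,50),(179,255,255),(336,197,344,206))):
    p=bl(lo,hi,r);print(n,np.round(p,1),B(onz(S,p[:2],.047)).round(4))
cv2.imwrite('pics/s4.png',cv2.resize(S['img'][130:230,270:390],None,fx=6,fy=6,interpolation=cv2.INTER_CUBIC)[...,::-1])
E
```

```text
t 8.03 base [-0.0501  0.1514  0.0458] F_base [-11.9  -4.4  13.6] w 0.0234 gf 61.2 turn err deg [-0.03 -0.48 -0.07]
delta scaled [-0.0103  0.0015 -0.0042]
t 8.28 base [-0.0501  0.1513  0.0458] F_base [-14.9  -4.8  16. ] w 0.0233 gf 61.3 turn err deg [-0.03 -0.61 -0.07]
delta scaled [-0.0103  0.0016 -0.0042]
lever angle -0.0042 x at pivot -0.029 n 14
pink [343.3 213.2  29. ] [0.0484 0.1508 0.047 ]
ptr [339.3 201.5  12. ] [0.0177 0.1511 0.047 ]
```

View pics/s4.png

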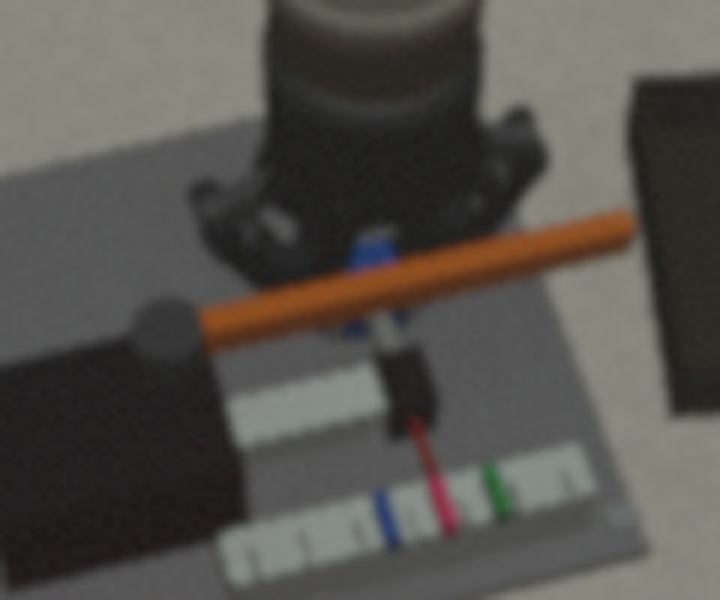

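The lever rests on its stop: the force rises with no further travel, and its measured angle is about 0. The pointer ends on the pink clip (crop (447,505)), 0.3 mm off in base y. I'll ease the excess push slightly and hand in.

```bash
python3 -m inch '[[[0,0,0],[0.006,0,0],1],[[0,0,0],[0,0,0],1],[[0,0,0],[0,0,0],1],[[0,0,0],[0,0,0],1]]' >/dev/null
python3 -c "
from h import *
go(-.047,.1518,.047)
print(workorder.job_done())"
```

```text
t 8.67 base [-0.0501  0.1514  0.0458] F_base [-10.4  -4.1  12.4] w 0.0236 gf 61.0 turn err deg [-0.03 -0.4  -0.07]
delta scaled [-0.0103  0.0015 -0.0041]
the job is handed in; nothing more can be done
None
```

I handed the job in at about 8.7 s with the grip still held, the leg at the pink mark (about 0.3 mm off as measured) and the orange lever closed against its stop; no verdict came back.

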